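# Turn the tile over in the cleaning rack and lock it

## Task

Turn the terracotta tile over in its leaning rack, so that the ribbed back that now lies against the backrest faces out for scrubbing, and set it gently, without dropping it, back on the ledge between the two end cheeks, flat against the backrest, and let go of it. Then wind the rack's handwheel clockwise by its crank until the carriage of the keeper bar touches its stop, so that the bar overlaps the tile. Leave the bottles, the pipe key and the brush where they are.

Things in the scene. Friction and masses are not known exactly. Their poses are not given: they have to be found in the camera images.
- tile_center (a point): Centre of the loose terracotta tile (0.3 to 0.5 kg), 150 mm long (own x), 100 wide (own y), 13 thick over all (own z). +z points out of the ribbed back (five ribs along it, 3 mm high), -z out of the smooth face. Starts in the rack standing on a short edge, own x up the slope, ribs against the backrest. Either end may be up at the finish.
- rack: Fixed rack, base 150 x 290 x 8 mm. Origin under the base, z up, x to its open front (ahead and to the robot's left), y to the wheel. Backrest 120 wide, 90 tall along its slope, 6 thick, leans 30 degrees from vertical, top towards -x; the tile's top 60 mm stands free above it. Ledge square to it, 28 mm deep up to an 8 mm front lip; end cheeks 10 mm high, 62 mm either side of the middle.
- rack_seat (a point): Mid-point of the inner corner where ledge and backrest meet, at (35, 0, 30) mm in the rack's frame. Its own x axis points out of the backrest (square to it, 30 degrees above level), y as the rack's y, z up along the backrest. A tile properly home has its centre at (6.5, about 0, 75) mm in this frame.
- keeper (a joint): Travel in m of the steel keeper bar and carriage towards the tile (rack's -y), geared to the wheel: 6.67 mm per rad. At 0.060 the carriage touches the dark steel stop block and the bar overlaps the tile's edge; starts at 0 to 0.017, clear of the tile. Runs 7 mm in front of a tile that lies against the backrest; stays where left.
- wheel (a joint): Angle in rad of the white handwheel, 110 mm in diameter, upright axis, on the grey gearbox at the rack's +y end; grows clockwise seen from above. Starts at 0 to 2.5, ends against the stop at 9.0. Light friction, about 2 N at the crank.
- wheel_hub (a point): Hub of the handwheel on its axis, 6 mm above the wheel's underside, 80 mm above the rack's underside; fixed in the rack at (40, 180, 80) mm.
- crank_grip (a point): Middle of the upright round crank grip, 16 mm in diameter and 43 mm tall, which stands on the wheel 43 mm from its axis and turns freely about itself; this point is 110 mm above the rack's underside, 19 mm below the grip's top.
- bottle_a: Empty lime spray bottle, 74 mm across, 216 mm tall, upright; origin under its middle. Leave it alone.
- bottle_b: Empty white spray bottle, same size. Leave it alone.
- bottle_c: Empty blue spray bottle, same size. Leave it alone.
- pipe_key: Chrome T-handled pipe key, 180 mm long (own x), 84 mm across its T bar, 22 mm high, lying on the mat in front of the rack; origin on its underside. Leave it alone.
- grout_brush: Grout brush lying bristles down, 120 mm long (own x), 26 mm wide, 34 mm high, beside the rack on the side away from the wheel; origin on its underside. Leave it alone.

How it is judged:
By the outcome, as a careful person would: the job done as asked, in the order asked, and still so for the second after the job is handed in, with the robot touching nothing.
It also fails if it takes over 67 s, if anything falls off the work surface, if the arm or the gripper's body presses on something with over 40 N, if the wrist force passes 120 N, or if a joint passes its speed limit or range.

## Robot

A 6-joint arm with a two-finger parallel gripper is mounted at the origin on the work surface. World frame = base frame: x ahead of the robot, y to its left, z up, the work surface at z = 0. Lengths are in m, angles in rad, forces in N, time in s.
With the tool pointing down it reaches from about 0.35 to 0.925 m from the base axis. Payload 6.4 kg.
Tool frame: the origin (TCP) lies midway between the tips of the shut fingers; the grasp point (between the pads) lies 19 mm behind it; z points along the fingers, y is the line along which they close (so a half turn about z gives the same grasp; the last joint's range is limited). The gripper opens to 85 mm and grips with 20 to 120 N. Pads are 22 mm wide; open, the fingers measure 114 mm over their backs; the gripper's body (76 mm by 85 mm) begins 54 mm behind the grasp point. The pads swing forward as they close: fully open they stand 13 mm farther back than shut.
Start: joints at [-1.446, 0.245, 1.558, -0, 1.339, -0.174], TCP at [0.191, -0.621, 0.231] pointing down, gripper open.
Joint ranges: [-3.13, 3.13], [-1.02, 2.26], [0.13, 2.54], [-0.95, 4.09], [0.21, 2.88], [-2.74, 2.74]. Speed limits (rad/s): [2.57, 2.57, 3.14, 3.14, 3.14, 3.14].

## Interface

Orientations are given as a unit quaternion [w, x, y, z].
In Python, from station import r gives the robot as it stands.
- The arm moves only by the tool jog_arm, never from a script. Its argument "rows" is a list of rows, each a list of 4 numbers: the shift along the world's x, y, z in units of 25 mm (1.0 is 25 mm), then the turn about the world's z in units of 6 degrees (1.0 is 6 degrees). A call has 1 to 12 rows; each row shifts and turns the commanded pose from where the row before left it; what a row does not reach is not made up. A row lasts 1/10 s, in which the tool goes at most 50 mm and 8.59 degrees, less where a joint would pass 70% of its speed; a pose out of reach is approached as far as the arm can. A call is refused whole if a number of a shift passes 1 or a number of a turn 1, either way. A call with a gripper value outside its range is refused whole. "hand" is the closure, from 0 (fully open) to 1 (shut), set as the call begins (left out, the last holds). The fingers move at their own pace and stop on an object; the grip force is fixed at half the most. Time passes only in rows, so rows that do not move let the fingers close. It gives the time, the measured TCP pose, the force, the opening and the grip force at its end, in the units of the state.
- r.state(): the state, without advancing time (a new reading comes with each control period).
- r.read_camera(name): name is "scene" or "top"; returns the picture (384x512x3 uint8, red, green, blue); there is no depth.
- r.calibration(name): a dict with "camera_matrix" (3x3 intrinsics, pixels), "rvec" (rotation vector, rad) and "tvec" (3), from world to camera coordinates, as OpenCV has them. Camera axes: x right, y down, z forward; pixel columns grow to the right and rows downward; lengths in m; the calibration is good to about 2 mm. A picture is of the moment at which its call begins. calibration takes no time and is no camera call.
- r.job_done(): hands the job in; it is judged then, once.
The state is a dict: "t": time; "q": joint angles; "qvel": joint speeds; "joint_efforts": joint torques, N m; "eef_pos": TCP position; "tcp_rot": TCP orientation; "ft_force": force on the tool from outside, world axes, zero at the start; "wrist_torque": the same for the moment, N m; "gripper_width": opening from 0.0 (shut) to 1.0 (fully open); "grip_force": force on a finger pad.
Only numpy, scipy, OpenCV 4.12 (cv2) and the standard library are available. Lean on these libraries where they do the work, as an engineer would, in place of code of your own. Each camera call takes 0.05 s, during which the arm holds its last target. There are 200 camera calls.

## Working session

There is one attempt and no reset: what is moved stays moved. The work goes in short steps, Python scripts to look and compute and a tool call to move; the robot and the scene stay as the last step left them, time stands still between calls to the robot, and variables do not carry over. Pictures are saved under pics/ and viewed, at most 10 in all, crops included, and the job is handed in when it is done.

Besides the shell and the picture viewer there is one more tool, called as name(argument=value, ...), one argument or row to a line, values as JSON. jog_arm: Moves the arm, as the interface text tells. Its arguments: {"type":"object","properties":{"rows":{"type":"array"},"hand":{"type":"number"}},"required":["rows"]}

```bash
mkdir -p pics; python3 - <<'E'
from station import r
import cv2,numpy as np
for n in("scene","top"):
    im=r.read_camera(n); cv2.imwrite(f"pics/{n}0.png",cv2.resize(im[:,:,::-1],(800,600),interpolation=cv2.INTER_CUBIC))
    c=r.calibration(n); R=cv2.Rodrigues(np.array(c['rvec'],float))[0]; print(n,c['camera_matrix'],(-R.T@np.array(c['tvec']).ravel()),R[2])
print(r.state())
E
```

```text
scene [[393.01031995   0.         253.1220482 ]
 [  0.         393.01031995 193.92129597]
 [  0.           0.           1.        ]] [ 1.32768426 -0.40171345  0.64784273] [-0.74920391  0.27282166 -0.60354108]
top [[476.68330797   0.         253.293583  ]
 [  0.         476.68330797 189.83537931]
 [  0.           0.           1.        ]] [ 0.4819054  -0.1519244   1.45186704] [ 0.11876287  0.02087081 -0.99270327]
{'t': 0.1, 'q': array([-1.44610398e+00,  2.45746832e-01,  1.55887164e+00,  8.59971866e-06,
        1.33869322e+00, -1.74090123e-01]), 'qvel': array([-3.54306576e-04, -8.06683160e-05, -3.16381777e-03,  7.87687614e-04,
       -1.04344681e-03,  1.41017863e-03]), 'joint_efforts': array([ 1.44642031e-04, -4.30669928e+01, -3.27130330e+01, -1.07842638e-04,
        2.80138309e-03,  4.09709429e-06]), 'eef_pos': array([ 0.19128401, -0.62070498,  0.23029985]), 'tcp_rot': array([-8.59154050e-04,  9.88861650e-01,  1.48835138e-01,  2.54094488e-05]), 'ft_force': array([ 0.17717657, -0.1310768 , -0.22827827]), 'wrist_torque': array([-0.01252921, -0.00537142, -0.04810951]), 'grip_force': 0.0, 'gripper_width': 1.0024509142641724}
```

View pics/scene0.png

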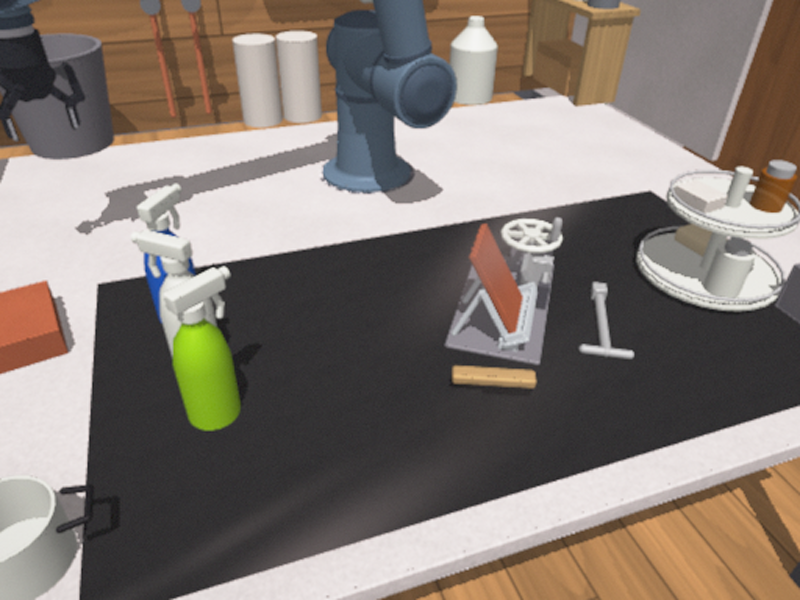

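View pics/top0.png

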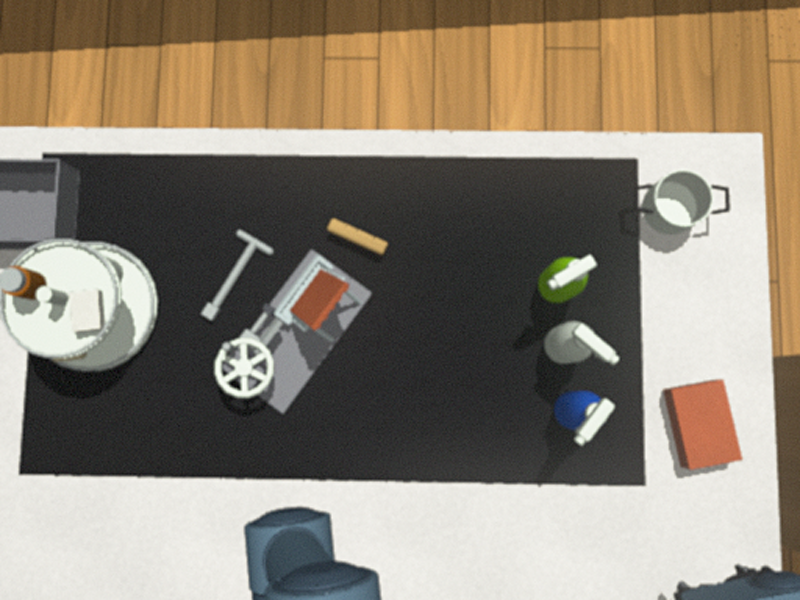

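The scene view shows the tile in its rack near (500,280), with the wheel behind it at (530,235). The top view shows the rack near (310,330), the wheel at (244,367) and the crank near (228,348). I'll enlarge both.

```bash
python3 - <<'E'
from station import r
import cv2,numpy as np
im=r.read_camera("top")[150:270,125:245]; cv2.imwrite("pics/topc.png",cv2.resize(im[:,:,::-1],(600,600),interpolation=cv2.INTER_CUBIC))
im=r.read_camera("scene")[130:240,280:370]; cv2.imwrite("pics/scc.png",cv2.resize(im[:,:,::-1],(491,600),interpolation=cv2.INTER_CUBIC))
E
```

```text
(no output)
```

View pics/topc.png

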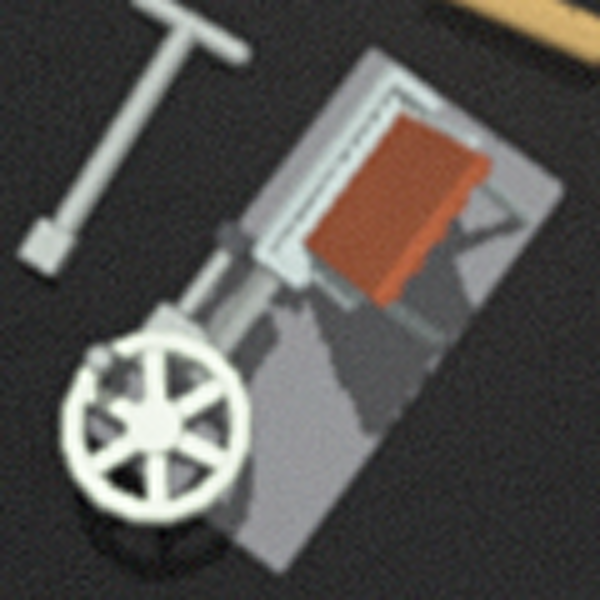

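View pics/scc.png

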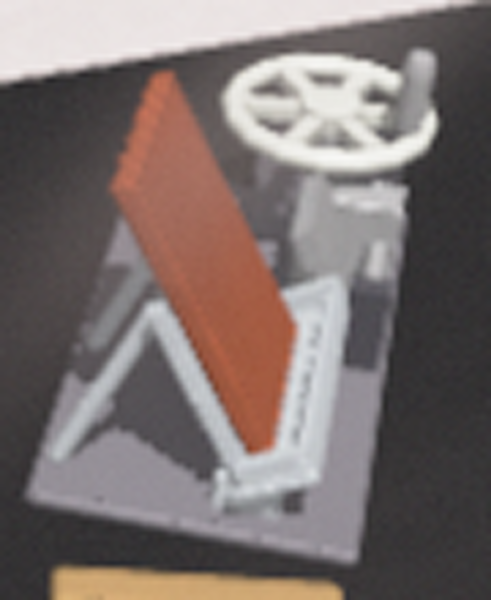

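The top crop shows the hub at (156,425), the grip's top at (100,355), and the base corners at (375,47), (563,188) and (283,573). In the scene crop the base corners are at (30,497) and (357,560), the hub is at (330,103) and the grip's top is at (420,52). I'll fit the rack pose to these points.

```bash
cat > geo.py <<'E'
from station import r
import cv2,numpy as np
from scipy.optimize import least_squares
C={n:r.calibration(n) for n in("top","scene")}
def proj(n,P):
    c=C[n]; return cv2.projectPoints(np.array(P,float).reshape(-1,3),np.array(c['rvec'],float),np.array(c['tvec'],float),np.array(c['camera_matrix']),None)[0].reshape(-1,2)
def W(p,P):
    c,s=np.cos(p[2]),np.sin(p[2]); P=np.atleast_2d(P); return np.c_[p[0]+c*P[:,0]-s*P[:,1],p[1]+s*P[:,0]+c*P[:,1],P[:,2]]
E
python3 - <<'E'
from geo import *
s=lambda u:((u[0]+.5)/5-.5+125,(u[1]+.5)/5-.5+150)
k=600/110
v=lambda u:((u[0]+.5)/k-.5+280,(u[1]+.5)/k-.5+130)
obs=[("top",s((156,425)),'h'),("scene",v((330,103)),'h'),("top",s((375,47)),'b1'),("top",s((563,188)),'b2'),("top",s((283,573)),'b3'),
("scene",v((357,560)),'b1'),("scene",v((30,497)),'b2'),("top",s((475,157)),'t1'),("top",s((372,300)),'t2'),("scene",v((133,192)),'t1'),("scene",v((172,70)),'t2'),
("top",s((100,355)),'c'),("scene",v((420,52)),'c')]
def pts(q):
    b,ty,ph=q[3:6]
    return dict(h=(.04,.18,.084),b1=(.075,b,.008),b2=(-.075,b,.008),b3=(-.075,b+.29,.008),t1=(-.0287,ty-.05,.1664),t2=(-.0287,ty+.05,.1664),c=(.04+.043*np.cos(ph),.18+.043*np.sin(ph),.129))
def f(q):
    P=pts(q); return np.concatenate([proj(n,W(q,P[k]))[0]-u for n,u,k in obs])
best=min((least_squares(f,[.5,.05,y,-.1,0,0],loss='soft_l1') for y in np.linspace(0,1.5,4)),key=lambda o:o.cost)
print(best.cost,best.x.round(4),np.degrees(best.x[2])); print(f(best.x).reshape(-1,2).round(1))
q=best.x
for nm,P in dict(hub=(.04,.18,.08),crank=pts(q)['c'],seat=(.035,0,.03),tile=W.__defaults__).items() if 0 else dict(hub=(.04,.18,.08),crank=pts(q)['c'],seat=(.035,0,.03)).items(): print(nm,W(q,P))
E
```

```text
23.009300650496197 [ 6.394e-01  2.240e-02  9.886e-01 -7.580e-02  4.000e-04 -4.531e-01] 56.64512592579553
[[-0.1  0.5]
 [ 0.5  1.2]
 [ 0.6  1.4]
 [ 3.1  0.3]
 [ 4.6  2.7]
 [-1.7 -0.5]
 [-3.1  0.5]
 [-1.3 -2.3]
 [-1.7 -0.6]
 [ 4.3 -0.4]
 [ 2.6  0.6]
 [ 0.2  0.7]
 [ 0.5  1.5]]
hub [[0.5110342 0.1547685 0.08     ]]
crank [[0.54801332 0.17671264 0.129     ]]
seat [[0.6586357  0.05162395 0.03      ]]
```

```bash
cat > fit.py <<'E'
from geo import *
s=lambda u:((u[0]+.5)/5-.5+125,(u[1]+.5)/5-.5+150)
k=600/110
v=lambda u:((u[0]+.5)/k-.5+280,(u[1]+.5)/k-.5+130)
obs=[("top",s((156,425)),'h'),("scene",v((330,103)),'h'),("top",s((375,47)),'b1'),("top",s((563,188)),'b2'),("top",s((283,573)),'b3'),
("scene",v((357,560)),'b1'),("scene",v((30,497)),'b2'),("top",s((475,157)),'t1'),("top",s((372,300)),'t2'),("scene",v((133,192)),'t1'),("scene",v((172,70)),'t2'),
("top",s((100,355)),'c'),("scene",v((420,52)),'c')]
def pts(q):
    b,ty,ph,bx=q[3:7]
    return dict(h=(.04,.18,.084),b1=(bx+.075,b,.008),b2=(bx-.075,b,.008),b3=(bx-.075,b+.29,.008),t1=(-.0287,ty-.05,.1664),t2=(-.0287,ty+.05,.1664),c=(.04+.043*np.cos(ph),.18+.043*np.sin(ph),.129))
def f(q):
    P=pts(q); return np.concatenate([proj(n,W(q,P[k]))[0]-u for n,u,k in obs])
if __name__=="__main__":
    best=min((least_squares(f,[.5,.05,y,-.1,0,0,0],loss='soft_l1') for y in np.linspace(0,1.5,4)),key=lambda o:o.cost)
    q=best.x;np.save("q.npy",q)
    print(best.cost,q.round(4),np.degrees(q[2])); print(f(q).reshape(-1,2).round(1))
    for nm,P in dict(hub=(.04,.18,.08),crank=pts(q)['c'],seat=(.035,0,.03)).items(): print(nm,W(q,P))
    im={}
    # overlay of the model for check
    a=np.cos(np.pi/6);h=.5
    S=lambda x,y,z:(.035+x*a-z*h,y,.03+x*h+z*a)
    L=[[S(0,-.06,0),S(0,.06,0),S(0,.06,.09),S(0,-.06,.09),S(0,-.06,0)],[S(.013,q[4]-.05,0),S(.013,q[4]+.05,0),S(.013,q[4]+.05,.15),S(.013,q[4]-.05,.15),S(.013,q[4]-.05,0)],
       [S(.028,-.062,0),S(.028,.062,0)],[(.04+.055*np.cos(t),.18+.055*np.sin(t),.086) for t in np.linspace(0,6.3,40)]]
    out=[]
    for n,(r0,r1,c0,c1) in dict(top=(150,270,125,245),scene=(130,240,270,380)).items():
        I=r.read_camera(n)[r0:r1,c0:c1,::-1]; z=400/I.shape[0]; I=cv2.resize(I,(400,400),interpolation=cv2.INTER_CUBIC)
        for l in L: cv2.polylines(I,[((proj(n,W(q,np.array(l)))-[c0,r0]+.5)*z).astype(int)],False,(255,255,0),1)
        out.append(I)
    cv2.imwrite("pics/ov.png",np.hstack(out))
E
python3 fit.py
```

```text
4.609503264712381 [ 0.6343  0.0172  0.9532 -0.076  -0.002  -0.4007  0.0155] 54.61401590145461
[[ 0.2  0.6]
 [ 0.2  1.2]
 [-0.5 -0.2]
 [ 1.   0.1]
 [-0.4  0.5]
 [ 0.6  0.4]
 [-0.6  0. ]
 [ 1.3 -0.5]
 [-0.1  0.5]
 [ 0.4 -1. ]
 [ 0.4  0.3]
 [ 0.2  0.9]
 [ 0.4  1.4]]
hub [[0.510737   0.15407796 0.08      ]]
crank [[0.54733864 0.17664608 0.129     ]]
seat [[0.6545901  0.04576689 0.03      ]]
```

View pics/ov.png

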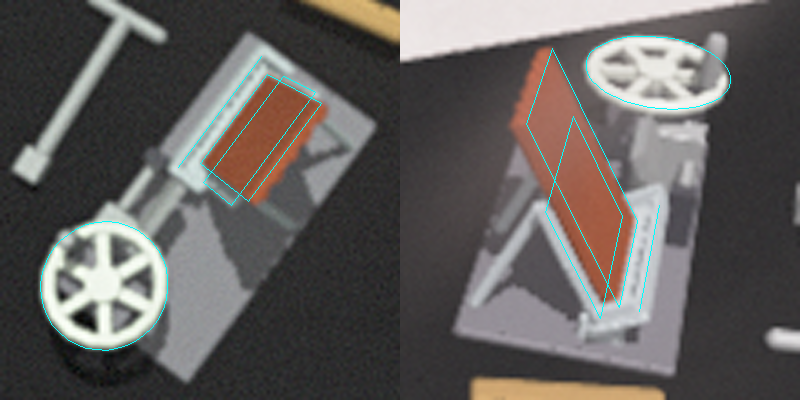

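The overlay matches: the tile's outline, backrest and wheel all line up in both views. So the rack yaw is 54.6° and the seat is at (0.655, 0.046, 0.03). Next I'll lift and travel to above the tile.

jog_arm(
  rows=[
    [0,0,1,0],
    [0,0,1,0],
    [0,0,1,0],
    [0,0,1,0],
    [0.69,0.986,0,-0.3365],
    [0.69,0.986,0,-0.3365],
    [0.69,0.986,0,-0.3365],
    [0.69,0.986,0,-0.3365],
    [0.69,0.986,0,-0.3365],
    [0.69,0.986,0,-0.3365],
    [0.69,0.986,0,-0.3365],
    [0.69,0.986,0,-0.3365],
  ],
  hand=0,
)

```text
t: 1.5
eef_pos: [0.3299, -0.4229, 0.3313]
tcp_rot: [0.0, 1.0, 0.008, 0.0]
ft_force: [0.1, -0.3, -0.1]
gripper_width: 1.002
grip_force: 0.0
```

jog_arm(
  rows=[
    [0.69,0.986,0,-0.3365],
    [0.69,0.986,0,-0.3365],
    [0.69,0.986,0,-0.3365],
    [0.69,0.986,0,-0.3365],
    [0.69,0.986,0,-0.3365],
    [0.69,0.986,0,-0.3365],
    [0.69,0.986,0,-0.3365],
    [0.69,0.986,0,-0.3365],
    [0.69,0.986,0,-0.3365],
    [0.69,0.986,0,-0.3365],
    [0.69,0.986,0,-0.3365],
    [0.69,0.986,0,-0.3365],
  ],
)

```text
t: 2.7
eef_pos: [0.5369, -0.127, 0.3313]
tcp_rot: [0.0, 0.979, -0.202, 0.0]
ft_force: [-0.7, -0.5, 0.8]
gripper_width: 0.994
grip_force: 0.0
```

jog_arm(
  rows=[
    [0.69,0.986,0,-0.3365],
    [0.69,0.986,0,-0.3365],
    [0.69,0.986,0,-0.3365],
    [0.69,0.986,0,-0.3365],
    [0.69,0.986,0,-0.3365],
    [0.69,0.986,0,-0.3365],
    [0,0,0,0],
    [0,0,0,0],
  ],
)

```text
t: 3.5
eef_pos: [0.6398, 0.0199, 0.3309]
tcp_rot: [0.0, 0.953, -0.303, -0.0]
ft_force: [-0.9, -0.3, -0.1]
gripper_width: 0.999
grip_force: 0.0
```

jog_arm(
  rows=[
    [-0.32,-0.42,0,0],
    [0,0,-1,0],
    [0,0,-1,0],
    [0,0,-1,0],
    [0,0,-1,0],
    [0,0,-0.8,0],
    [0,0,-0.6,0],
    [0,0,-0.6,0],
    [0,0,-0.6,0],
  ],
)

```text
t: 4.4
eef_pos: [0.632, 0.0084, 0.1661]
tcp_rot: [-0.0, 0.953, -0.304, 0.001]
ft_force: [-0.1, 0.3, 0.6]
gripper_width: 0.998
grip_force: 0.0
```

```bash
cat > look.py <<'E'
from geo import *
import sys
q=np.load("q.npy"); s=r.state(); p=np.array(s['eef_pos']); d=p[:2]-q[:2]; c,n=np.cos(q[2]),np.sin(q[2])
print(s['t'],"tcp in rack",[c*d[0]+n*d[1],-n*d[0]+c*d[1],p[2]],s['ft_force'].round(1),s['gripper_width'],s['q'].round(2))
out=[]
for nm,(r0,r1,c0,c1) in dict(top=(130,280,115,265),scene=(100,250,240,390)).items():
    out.append(cv2.resize(r.read_camera(nm)[r0:r1,c0:c1,::-1],(400,400),interpolation=cv2.INTER_CUBIC))
cv2.imwrite(f"pics/{sys.argv[1]}.png",np.hstack(out))
E
python3 look.py a
```

```text
4.4 tcp in rack [np.float64(-0.008535791253535067), np.float64(-0.003185714919021934), np.float64(0.16611707377374227)] [-0.1  0.3  0.6] 0.9977104587842601 [-0.17  0.27  1.66 -0.    1.22  2.02]
```

View pics/a.png

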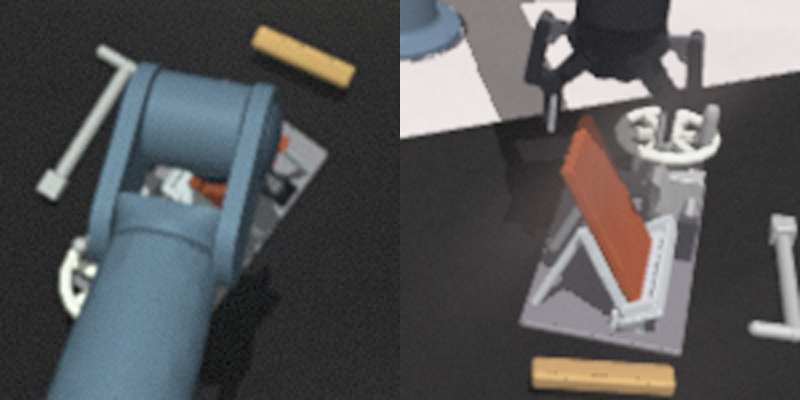

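The gripper straddles the tile, with the back finger (550,115) behind the tile's top. I'll lower the rest of the way, sweep the tile upright and close.

jog_arm(
  rows=[
    [0,0,-0.5,0],
    [0,0,-0.5,0],
    [0,0,-0.44,0],
    [0,0,0,0],
  ],
)

```text
t: 4.9
eef_pos: [0.6304, 0.0095, 0.1278]
tcp_rot: [0.0, 0.953, -0.304, -0.002]
ft_force: [-0.3, 0.4, -0.2]
gripper_width: 1.002
grip_force: 0.0
```

jog_arm(
  rows=[
    [0.145,0.204,0,0],
    [0.145,0.204,0,0],
    [0.145,0.204,0,0],
    [0.145,0.204,0,0],
    [0.145,0.204,0,0],
    [0.145,0.204,0,0],
    [0.145,0.204,0,0],
    [0.145,0.204,0,0],
    [0,0,0,0],
  ],
)

```text
t: 5.8
eef_pos: [0.6612, 0.0508, 0.1301]
tcp_rot: [-0.0, 0.953, -0.303, -0.0]
ft_force: [-0.3, -0.6, 0.1]
gripper_width: 1.003
grip_force: 0.2
```

jog_arm(
  rows=[
    [0,0,0,0],
    [0,0,0,0],
    [0,0,0,0],
    [0,0,0,0],
    [0,0,0,0],
    [0,0,0,0],
  ],
  hand=0.5,
)

```text
t: 6.4
eef_pos: [0.6608, 0.0499, 0.1303]
tcp_rot: [-0.0, 0.953, -0.304, -0.0]
ft_force: [-0.4, -0.5, 0.9]
gripper_width: 0.496
grip_force: 0.0
```

```bash
python3 look.py b
```

```text
6.4 tcp in rack [np.float64(0.042004031767362074), np.float64(-0.0026711568401231005), np.float64(0.13029456602844397)] [-0.4 -0.5  0.9] 0.4959187231327886 [-0.1   0.37  1.59  0.    1.18  2.09]
```

View pics/b.png

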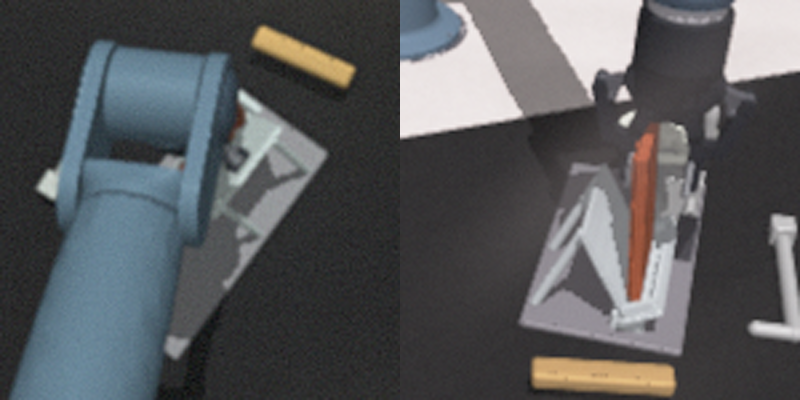

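The tile now stands almost upright between the fingers, so I'll grip it and lift.

jog_arm(
  rows=[
    [0,0,0,0],
    [0,0,0,0],
    [0,0,0,0],
    [0,0,0,0],
    [0,0,0,0],
    [0,0,0,0],
    [0,0,0,0],
    [0,0,0,0],
  ],
  hand=1,
)

```text
t: 7.3
eef_pos: [0.6603, 0.0491, 0.1304]
tcp_rot: [0.001, 0.953, -0.304, -0.001]
ft_force: [-4.3, -4.1, 2.4]
gripper_width: 0.143
grip_force: 58.4
```

jog_arm(
  rows=[
    [0,0,0.2,0],
    [0,0,0.4,0],
    [0,0,0.6,0],
    [0,0,0.8,0],
    [0,0,0.8,0],
    [0,0,0.8,0],
    [0,0,0.4,0],
    [0,0,0,0],
    [0,0,0,0],
  ],
)

```text
t: 8.2
eef_pos: [0.6605, 0.0502, 0.2298]
tcp_rot: [-0.0, 0.953, -0.304, -0.0]
ft_force: [-0.1, 0.1, -2.8]
gripper_width: 0.145
grip_force: 58.4
```

```bash
python3 look.py c
```

```text
8.2 tcp in rack [np.float64(0.04202298191110584), np.float64(-0.0023118430529596064), np.float64(0.22982129274863716)] [-0.1  0.1 -2.8] 0.14502005628036274 [-0.1   0.28  1.52  0.    1.34  2.09]
```

View pics/c.png

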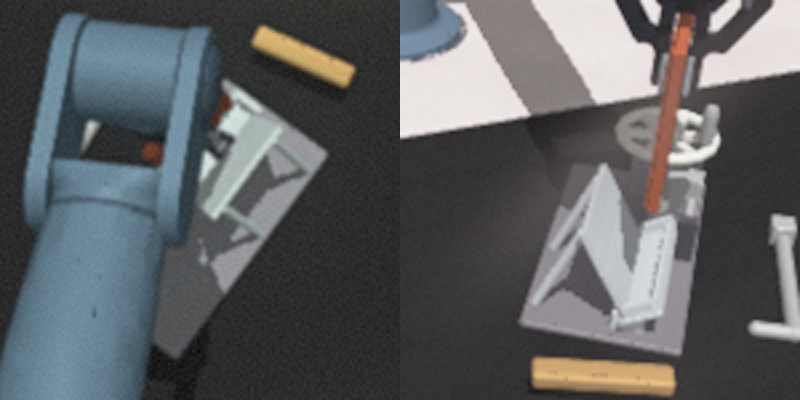

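The tile is held vertical and clear of the rack. Now the half turn.

jog_arm(
  rows=[
    [0,0,0.3,0],
    [0,0,0.3,0.4],
    [0,0,0,0.8],
    [0,0,0,1],
    [0,0,0,1],
    [0,0,0,1],
    [0,0,0,1],
    [0,0,0,1],
    [0,0,0,1],
    [0,0,0,1],
    [0,0,0,1],
    [0,0,0,1],
  ],
)

```text
t: 9.5
eef_pos: [0.6607, 0.05, 0.2451]
tcp_rot: [-0.0, 0.974, 0.226, -0.0]
ft_force: [0.3, -0.0, -3.7]
gripper_width: 0.148
grip_force: 58.3
```

jog_arm(
  rows=[
    [0,0,0,1],
    [0,0,0,1],
    [0,0,0,1],
    [0,0,0,1],
    [0,0,0,1],
    [0,0,0,1],
    [0,0,0,1],
    [0,0,0,1],
    [0,0,0,1],
    [0,0,0,1],
    [0,0,0,1],
    [0,0,0,1],
  ],
)

```text
t: 10.7
eef_pos: [0.6607, 0.05, 0.2451]
tcp_rot: [-0.0, 0.656, 0.755, -0.0]
ft_force: [0.1, -0.4, -4.7]
gripper_width: 0.145
grip_force: 58.3
```

jog_arm(
  rows=[
    [0,0,0,1],
    [0,0,0,1],
    [0,0,0,1],
    [0,0,0,1],
    [0,0,0,1],
    [0,0,0,1],
    [0,0,0,1],
    [0,0,0,0.8],
    [0,0,0,0],
    [0,0,0,0],
    [0,0,0,0],
  ],
)

```text
t: 11.8
eef_pos: [0.6608, 0.05, 0.2452]
tcp_rot: [-0.0, 0.304, 0.953, -0.0]
ft_force: [-0.2, 0.1, -2.9]
gripper_width: 0.144
grip_force: 58.3
```

```bash
python3 look.py d; python3 -c "
from station import r;import numpy as np;t=r.state()['tcp_rot'];print(np.degrees(2*np.arctan2(t[2],t[1]))-90,t)"
```

```text
11.8 tcp in rack [np.float64(0.042047075057118716), np.float64(-0.002634378499698189), np.float64(0.24524203276723203)] [-0.2  0.1 -2.9] 0.14388405080665972 [-0.1   0.26  1.51  0.    1.37 -1.05]
54.58247970874277 [-3.39928766e-05  3.04178713e-01  9.52614985e-01 -9.50284442e-06]
```

View pics/d.png

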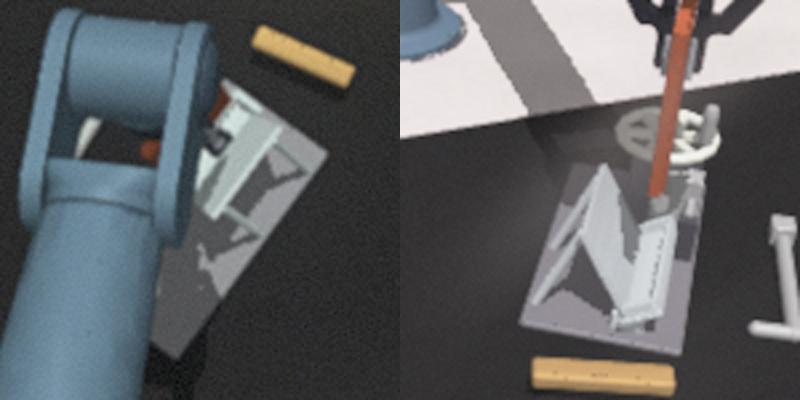

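The tile is turned, vertical and over the ledge. I'll lower it, slowing at the end to feel for contact.

jog_arm(
  rows=[
    [0,0,-0.4,0],
    [0,0,-0.8,0],
    [0,0,-0.8,0],
    [0,0,-0.8,0],
    [0,0,-0.7,0],
    [0,0,-0.4,0],
    [0,0,-0.3,0],
    [0,0,-0.2,0],
    [0,0,0,0],
    [0,0,0,0],
  ],
)

```text
t: 12.9
eef_pos: [0.6614, 0.0499, 0.1361]
tcp_rot: [0.001, 0.304, 0.953, 0.0]
ft_force: [-0.9, -1.2, -3.1]
gripper_width: 0.145
grip_force: 58.3
```

jog_arm(
  rows=[
    [0,0,-0.06,0],
    [0,0,0,0],
  ],
)

```text
t: 13.1
eef_pos: [0.6611, 0.05, 0.1343]
tcp_rot: [0.0, 0.304, 0.953, 0.0]
ft_force: [0.3, -0.7, -3.1]
gripper_width: 0.143
grip_force: 58.3
```

jog_arm(
  rows=[
    [0,0,-0.06,0],
    [0,0,0,0],
  ],
)

```text
t: 13.3
eef_pos: [0.6608, 0.05, 0.1322]
tcp_rot: [-0.0, 0.304, 0.953, -0.0]
ft_force: [-0.5, 0.0, -4.1]
gripper_width: 0.146
grip_force: 58.3
```

jog_arm(
  rows=[
    [0,0,-0.06,0],
    [0,0,0,0],
  ],
)

```text
t: 13.5
eef_pos: [0.661, 0.05, 0.1309]
tcp_rot: [0.0, 0.304, 0.953, -0.0]
ft_force: [0.7, 0.4, -2.9]
gripper_width: 0.142
grip_force: 58.7
```

jog_arm(
  rows=[
    [0,0,-0.05,0],
    [0,0,0,0],
  ],
)

```text
t: 13.7
eef_pos: [0.6612, 0.05, 0.1307]
tcp_rot: [0.0, 0.304, 0.953, 0.0]
ft_force: [-1.5, 0.2, 4.3]
gripper_width: 0.142
grip_force: 59.3
```

jog_arm(
  rows=[
    [0,0,-0.05,0],
    [0,0,0,0],
  ],
)

```text
t: 13.9
eef_pos: [0.6615, 0.05, 0.1307]
tcp_rot: [0.001, 0.304, 0.953, 0.0]
ft_force: [-4.6, -0.2, 9.1]
gripper_width: 0.142
grip_force: 60.0
```

jog_arm(
  rows=[
    [0,0,-0.05,0],
    [0,0,0,0],
  ],
)

```text
t: 14.1
eef_pos: [0.6616, 0.05, 0.1306]
tcp_rot: [0.001, 0.304, 0.953, -0.0]
ft_force: [-7.2, 0.7, 14.0]
gripper_width: 0.147
grip_force: 60.5
```

Contact came at z = 0.1307. I'll ease off the preload, then open in steps so the tile leans onto the back finger.

jog_arm(
  rows=[
    [0,0,0.1,0],
    [0,0,0,0],
  ],
)

```text
t: 14.3
eef_pos: [0.6613, 0.05, 0.1307]
tcp_rot: [0.001, 0.304, 0.953, 0.0]
ft_force: [-2.9, -0.4, 5.4]
gripper_width: 0.144
grip_force: 59.6
```

jog_arm(
  rows=[
    [0,0,0,0],
    [0,0,0,0],
    [0,0,0,0],
  ],
  hand=0.78,
)

```text
t: 14.6
eef_pos: [0.6608, 0.0499, 0.129]
tcp_rot: [-0.0, 0.304, 0.953, -0.0]
ft_force: [0.1, -0.6, -0.2]
gripper_width: 0.221
grip_force: 0.1
```

jog_arm(
  rows=[
    [0,0,0,0],
    [0,0,0,0],
    [0,0,0,0],
  ],
  hand=0.7,
)

```text
t: 14.9
eef_pos: [0.6608, 0.05, 0.1294]
tcp_rot: [-0.0, 0.304, 0.953, -0.0]
ft_force: [-0.0, -0.5, -0.6]
gripper_width: 0.301
grip_force: 0.0
```

jog_arm(
  rows=[
    [0,0,0,0],
    [0,0,0,0],
    [0,0,0,0],
  ],
  hand=0.6,
)

```text
t: 15.2
eef_pos: [0.6609, 0.05, 0.1296]
tcp_rot: [0.0, 0.304, 0.953, 0.0]
ft_force: [-0.3, -0.4, -0.4]
gripper_width: 0.404
grip_force: 0.0
```

jog_arm(
  rows=[
    [0,0,0,0],
    [0,0,0,0],
    [0,0,0,0],
  ],
  hand=0.5,
)

```text
t: 15.5
eef_pos: [0.6608, 0.05, 0.1296]
tcp_rot: [0.0, 0.304, 0.953, 0.0]
ft_force: [-0.1, 0.1, -0.2]
gripper_width: 0.498
grip_force: 0.0
```

```bash
python3 look.py e
```

```text
15.5 tcp in rack [np.float64(0.04205570568965984), np.float64(-0.0026655689976121354), np.float64(0.12955637958153568)] [-0.1  0.1 -0.2] 0.4979855109567234 [-0.1   0.38  1.59  0.    1.18 -1.05]
```

View pics/e.png

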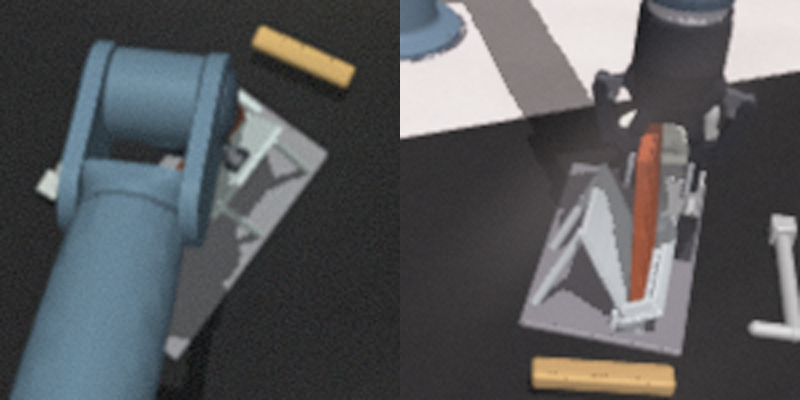

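In the last picture the tile stands on the ledge between the part-open fingers. I'll move backwards slowly so it leans down onto the backrest.

jog_arm(
  rows=[
    [-0.076,-0.106,0,0],
    [-0.076,-0.106,0,0],
    [-0.076,-0.106,0,0],
    [-0.076,-0.106,0,0],
    [-0.076,-0.106,0,0],
    [-0.076,-0.106,0,0],
    [-0.076,-0.106,0,0],
    [-0.076,-0.106,0,0],
    [-0.076,-0.106,0,0],
    [-0.076,-0.106,0,0],
  ],
)

```text
t: 16.6
eef_pos: [0.6417, 0.0232, 0.1296]
tcp_rot: [0.0, 0.304, 0.953, -0.0]
ft_force: [-0.4, -0.6, 0.0]
gripper_width: 0.5
grip_force: 0.0
```

jog_arm(
  rows=[
    [-0.076,-0.106,0,0],
    [-0.076,-0.106,0,0],
    [-0.076,-0.106,0,0],
    [-0.076,-0.106,0,0],
    [-0.076,-0.106,0,0],
    [-0.076,-0.106,0,0],
  ],
)

```text
t: 17.2
eef_pos: [0.6302, 0.0074, 0.1294]
tcp_rot: [-0.0, 0.304, 0.953, -0.0]
ft_force: [-0.4, -1.0, 0.1]
gripper_width: 0.498
grip_force: 0.4
```

jog_arm(
  rows=[
    [-0.076,-0.106,0,0],
    [-0.076,-0.106,0,0],
    [-0.076,-0.106,0,0],
    [-0.076,-0.106,0,0],
    [0,0,0,0],
    [0,0,0,0],
  ],
)

```text
t: 17.8
eef_pos: [0.623, -0.003, 0.1297]
tcp_rot: [0.0, 0.304, 0.953, 0.0]
ft_force: [0.3, -0.8, 0.4]
gripper_width: 0.496
grip_force: 0.0
```

```bash
python3 look.py f
```

```text
17.8 tcp in rack [np.float64(-0.023054226258483117), np.float64(-0.0024847658997543057), np.float64(0.12974670603911154)] [ 0.3 -0.8  0.4] 0.49630044922672417 [-0.19  0.29  1.7   0.    1.15 -1.14]
```

jog_arm(
  rows=[
    [0,0,0,0],
    [0,0,0,0],
    [0,0,0,0],
    [0,0,0.4,0],
    [0,0,0.8,0],
    [0,0,1,0],
    [0,0,1,0],
    [0,0,1,0],
    [0,0,1,0],
    [0,0,0.8,0],
  ],
  hand=0.2,
)

```text
t: 18.9
eef_pos: [0.6233, -0.003, 0.2824]
tcp_rot: [0.001, 0.304, 0.953, 0.0]
ft_force: [1.4, -0.1, -0.9]
gripper_width: 0.8
grip_force: 0.0
```

jog_arm(
  rows=[
    [-0.38,0.9,0,0],
    [-0.38,0.9,0,0],
    [-0.38,0.9,0,0],
    [-0.38,0.9,0,0],
    [-0.38,0.9,0,0],
    [-0.38,0.9,0,0],
    [-0.38,0.9,0,0],
    [-0.38,0.88,0,0],
    [0,0,0,0],
    [0,0,0,0],
  ],
)

```text
t: 19.9
eef_pos: [0.547, 0.1766, 0.2803]
tcp_rot: [0.001, 0.303, 0.953, 0.0]
ft_force: [0.5, -0.0, 0.3]
gripper_width: 0.797
grip_force: 0.0
```

```bash
cat > chk.py <<'E'
# compare the terracotta mask in the scene view with the tile model seated in the rack
from geo import *
q=np.load("q.npy"); im=r.read_camera("scene"); hsv=cv2.cvtColor(im,cv2.COLOR_RGB2HSV)
m=cv2.inRange(hsv,(0,110,60),(14,255,255)); m[:,:270]=0; m[:120]=0; m[250:]=0; m[:,390:]=0
a=np.cos(np.pi/6)
def mask(ty,rot=0,lean=0,dx=0,dz=0):
    P=[]
    for x in(0,.013):
        for y in(-.05,.05):
            for z in(0,.15):
                cr,sr=np.cos(rot),np.sin(rot); y1,z1=cr*y-sr*(z-.075),sr*y+cr*(z-.075)+.075+dz
                l=np.pi/6+lean; X=x+dx
                P.append((.035+X*np.cos(l)-z1*np.sin(l),ty+y1,.03+X*np.sin(l)+z1*np.cos(l)))
    h=cv2.convexHull(proj("scene",W(q,np.array(P))).astype(np.float32)); M=np.zeros_like(m); cv2.fillConvexPoly(M,np.round(h).astype(int),255); return M
def iou(M): return (M&m>0).sum()/((M|m)>0).sum()
print("px",(m>0).sum())
res=[]
for ty in np.arange(-.016,.017,.004):
  for rot in np.radians([-6,-3,0,3,6]):
    for lean in np.radians([-20,-10,-5,0,5]):
      for dz in(0,.006): res.append((round(iou(mask(ty,rot,lean,0,dz)),3),round(ty,3),np.degrees(rot).round(),np.degrees(lean).round(),dz))
res.sort(reverse=True); print(*res[:6],sep="\n"); print("home",iou(mask(0)))
g=cv2.cvtColor(im,cv2.COLOR_RGB2GRAY); rows=[np.where(m[y])[0] for y in range(384)]
for y in range(120,250,6):
    if len(rows[y]): print(y,rows[y].min(),rows[y].max(),end=" | ")
E
python3 chk.py
```

```text
px 1092
(np.float64(0.848), np.float64(0.0), np.float64(-3.0), np.float64(0.0), 0.006)
(np.float64(0.842), np.float64(0.004), np.float64(3.0), np.float64(0.0), 0)
(np.float64(0.84), np.float64(0.0), np.float64(6.0), np.float64(0.0), 0.006)
(np.float64(0.835), np.float64(0.008), np.float64(3.0), np.float64(0.0), 0.006)
(np.float64(0.834), np.float64(0.004), np.float64(3.0), np.float64(0.0), 0.006)
(np.float64(0.833), np.float64(0.0), np.float64(6.0), np.float64(0.0), 0)
home 0.8058252427184466
144 306 310 | 150 304 312 | 156 302 315 | 162 300 317 | 168 301 322 | 174 305 326 | 180 308 329 | 186 311 332 | 192 315 333 | 198 318 331 | 204 321 331 | 210 324 330 |
```

```bash
python3 - <<'E'
import cv2,numpy as np
from station import r
f=lambda im:cv2.inRange(cv2.cvtColor(im,cv2.COLOR_RGB2HSV),(0,110,60),(14,255,255))
a=cv2.resize(cv2.imread("pics/scene0.png")[:,:,::-1].copy(),(512,384),interpolation=cv2.INTER_AREA); b=r.read_camera("scene")
A,B=f(a),f(b)
for y in range(144,222,5):
    x=np.where(A[y,270:390])[0]+270; z=np.where(B[y,270:390])[0]+270
    g=b[y,300:340].astype(int)
    print(y,(x.min(),x.max()) if len(x) else 0,(z.min(),z.max()) if len(z) else 0)
cv2.imwrite("pics/g.png",b[:,:,::-1])
E
```

```text
144 (np.int64(308), np.int64(311)) (np.int64(306), np.int64(310))
149 (np.int64(306), np.int64(313)) (np.int64(304), np.int64(312))
154 (np.int64(304), np.int64(315)) (np.int64(303), np.int64(314))
159 (np.int64(302), np.int64(312)) (np.int64(301), np.int64(317))
164 (np.int64(301), np.int64(319)) (np.int64(299), np.int64(320))
169 (np.int64(304), np.int64(323)) (np.int64(302), np.int64(323))
174 (np.int64(307), np.int64(325)) (np.int64(305), np.int64(326))
179 (np.int64(309), np.int64(328)) (np.int64(308), np.int64(328))
184 (np.int64(311), np.int64(330)) (np.int64(310), np.int64(331))
189 (np.int64(314), np.int64(333)) (np.int64(313), np.int64(333))
194 (np.int64(316), np.int64(332)) (np.int64(316), np.int64(333))
199 (np.int64(319), np.int64(331)) (np.int64(318), np.int64(332))
204 (np.int64(321), np.int64(330)) (np.int64(321), np.int64(331))
209 (np.int64(324), np.int64(329)) (np.int64(324), np.int64(330))
214 0 0
219 0 0
```

The tile's outline matches its original seated outline to 1–2 px, so it is home. Next is the crank.

jog_arm(
  rows=[
    [0,0,-0.6,0],
    [0,0,-1,0],
    [0,0,-1,0],
    [0,0,-1,0],
    [0,0,-1,0],
    [0,0,-0.8,0],
    [0,0,-0.6,0],
    [0,0,-0.5,0],
    [0,0,-0.5,0],
    [0,0,-0.33,0],
    [0,0,0,0],
  ],
)

```text
t: 21.1
eef_pos: [0.5462, 0.1764, 0.0951]
tcp_rot: [-0.001, 0.304, 0.953, -0.0]
ft_force: [0.4, 0.3, -0.5]
gripper_width: 0.803
grip_force: 0.0
```

jog_arm(
  rows=[
    [0,0,0,0],
    [0,0,0,0],
    [0,0,0,0],
    [0,0,0,0],
    [0,0,0,0],
    [0,0,0,0],
    [0,0,0,0],
    [0,0,0,0],
  ],
  hand=1,
)

```text
t: 21.9
eef_pos: [0.5472, 0.1765, 0.097]
tcp_rot: [0.0, 0.304, 0.953, 0.0]
ft_force: [-1.5, -1.2, 5.5]
gripper_width: 0.169
grip_force: 58.6
```

```bash
python3 -c "
from station import r;import numpy as np
s=r.state();d=np.array(s['eef_pos'])[:2]-[.5107,.1541];print(s['gripper_width']*85,s['ft_force'],d,np.hypot(*d),np.degrees(np.arctan2(d[1],d[0])))
q=np.load('q.npy');print(np.degrees(q[5]+q[2]))"
```

```text
14.37001969436531 [-1.47547997 -1.19763414  5.53675046] [0.0364997 0.0223534] 0.04280072819279244 31.48442527730942
31.65747376164103
```

```bash
python3 -c "
import numpy as np
def go(a0,steps):
    t=np.radians(a0-np.r_[0,np.cumsum(steps)]);p=np.c_[np.cos(t),np.sin(t)]*1.72;p=np.round(p,3);d=np.diff(p,axis=0)
    print([[float(round(x,3)),float(round(y,3)),0,0] for x,y in d])
go(31.5,[9,18]+[18]*10);go(31.5-207,[18]*9);go(31.5-369,[9]*17)"
```

```text
[[0.122, -0.241, 0, 0], [0.126, -0.523, 0, 0], [-0.043, -0.537, 0, 0], [-0.205, -0.497, 0, 0], [-0.35, -0.409, 0, 0], [-0.459, -0.281, 0, 0], [-0.523, -0.126, 0, 0], [-0.537, 0.043, 0, 0], [-0.497, 0.205, 0, 0], [-0.409, 0.35, 0, 0], [-0.281, 0.459, 0, 0], [-0.126, 0.523, 0, 0]]
[[0.043, 0.537, 0, 0], [0.205, 0.497, 0, 0], [0.35, 0.409, 0, 0], [0.459, 0.281, 0, 0], [0.523, 0.126, 0, 0], [0.537, -0.043, 0, 0], [0.497, -0.205, 0, 0], [0.409, -0.35, 0, 0], [0.281, -0.459, 0, 0]]
[[0.083, -0.256, 0, 0], [0.043, -0.267, 0, 0], [0.0, -0.27, 0, 0], [-0.043, -0.267, 0, 0], [-0.083, -0.256, 0, 0], [-0.122, -0.241, 0, 0], [-0.159, -0.218, 0, 0], [-0.191, -0.191, 0, 0], [-0.218, -0.159, 0, 0], [-0.241, -0.122, 0, 0], [-0.256, -0.083, 0, 0], [-0.267, -0.043, 0, 0], [-0.27, 0.0, 0, 0], [-0.267, 0.043, 0, 0], [-0.256, 0.083, 0, 0], [-0.241, 0.122, 0, 0], [-0.218, 0.159, 0, 0]]
```

jog_arm(
  rows=[
    [0.122,-0.241,0,0],
    [0.126,-0.523,0,0],
    [-0.043,-0.537,0,0],
    [-0.205,-0.497,0,0],
    [-0.35,-0.409,0,0],
  ],
)

```text
t: 22.4
eef_pos: [0.539, 0.1195, 0.0971]
tcp_rot: [0.002, 0.304, 0.953, 0.0]
ft_force: [2.6, 0.6, 6.1]
gripper_width: 0.171
grip_force: 59.0
```

jog_arm(
  rows=[
    [-0.459,-0.281,0,0],
    [-0.523,-0.126,0,0],
    [-0.537,0.043,0,0],
    [-0.497,0.205,0,0],
    [-0.409,0.35,0,0],
    [-0.281,0.459,0,0],
    [-0.126,0.523,0,0],
  ],
)

```text
t: 23.1
eef_pos: [0.4681, 0.1502, 0.0971]
tcp_rot: [0.002, 0.304, 0.953, 0.0]
ft_force: [10.9, -1.2, -0.9]
gripper_width: 0.165
grip_force: 58.5
```

jog_arm(
  rows=[
    [0.043,0.537,0,0],
    [0.205,0.497,0,0],
    [0.35,0.409,0,0],
    [0.459,0.281,0,0],
    [0.523,0.126,0,0],
    [0.537,-0.043,0,0],
    [0.497,-0.205,0,0],
    [0.409,-0.35,0,0],
    [0.281,-0.459,0,0],
  ],
)

```text
t: 24.0
eef_pos: [0.5504, 0.1706, 0.0971]
tcp_rot: [0.0, 0.304, 0.953, 0.001]
ft_force: [0.9, 2.2, 7.3]
gripper_width: 0.172
grip_force: 59.5
```

```bash
cat > cr.py <<'E'
from station import r;import numpy as np
s=r.state();d=np.array(s['eef_pos'])[:2]-[.5107,.1541];t=np.arctan2(d[1],d[0]);F=s['ft_force']
print(s['t'],"w",s['gripper_width']*85,"r",np.hypot(*d),"ang",np.degrees(t),"Fr",F[0]*np.cos(t)+F[1]*np.sin(t),"Fccw",-F[0]*np.sin(t)+F[1]*np.cos(t))
E
python3 cr.py
```

```text
24.0 w 14.65981355196956 r 0.04296281664946978 ang 22.547308234927794 Fr 1.720136589536801 Fccw 1.6876498181620834
```

The winding is smooth. I'll continue in smaller steps and watch for the stop.

jog_arm(
  rows=[
    [0.083,-0.256,0,0],
    [0.043,-0.267,0,0],
    [0,-0.27,0,0],
    [-0.043,-0.267,0,0],
  ],
)

```text
t: 24.4
eef_pos: [0.5533, 0.1436, 0.0972]
tcp_rot: [0.002, 0.304, 0.953, 0.001]
ft_force: [9.9, 18.6, 1.4]
gripper_width: 0.168
grip_force: 59.6
```

```bash
python3 cr.py
```

```text
24.4 w 14.29213214980629 r 0.04390286216328227 ang -13.866316790560179 Fr 5.165476389773517 Fccw 20.403018207604795
```

jog_arm(
  rows=[
    [-0.02,-0.09,0,0],
    [0,0,0,0],
    [0,0,0,0],
  ],
)

```text
t: 24.7
eef_pos: [0.5533, 0.1439, 0.0973]
tcp_rot: [0.003, 0.305, 0.952, 0.004]
ft_force: [10.5, 12.8, -0.7]
gripper_width: 0.17
grip_force: 59.1
```

```bash
python3 cr.py
```

```text
24.7 w 14.45809447021558 r 0.04380200240377058 ang -13.509347470208601 Fr 7.179969235961863 Fccw 14.937722855209739
```

jog_arm(
  rows=[
    [-0.03,-0.12,0,0],
    [0,0,0,0],
    [0,0,0,0],
  ],
)

```text
t: 25.0
eef_pos: [0.5532, 0.1435, 0.0973]
tcp_rot: [0.003, 0.305, 0.952, 0.007]
ft_force: [14.2, 23.2, -3.8]
gripper_width: 0.17
grip_force: 59.3
```

```bash
python3 cr.py; python3 -c "
from station import r;print(r.state()['wrist_torque'])"
```

```text
25.0 w 14.48952182373063 r 0.04377563180352815 ang -14.025238159507268 Fr 8.180459978096465 Fccw 25.958409044434106
[ 3.64239451 -2.31147695 -0.01691447]
```

It is firmly blocked at 7.08 rad of winding, which fits a start at 1.9 rad and the stop at 9.0. I'll release, retreat and verify the bar.

jog_arm(
  rows=[
    [0,0,0,0],
    [0,0,0,0],
    [0,0,0,0],
    [0,0,0,0],
    [0,0,0,0],
  ],
  hand=0.3,
)

```text
t: 25.5
eef_pos: [0.5501, 0.1383, 0.0958]
tcp_rot: [-0.001, 0.304, 0.953, -0.0]
ft_force: [0.7, -0.2, -0.3]
gripper_width: 0.697
grip_force: 0.0
```

jog_arm(
  rows=[
    [0,0,0.3,0],
    [0,0,0.6,0],
    [0,0,1,0],
    [0,0,1,0],
    [0,0,1,0],
    [0,0,1,0],
    [0,0,1,0],
    [0,0,1,0],
    [0,0,0.6,0],
  ],
)

```text
t: 26.4
eef_pos: [0.5516, 0.1388, 0.2878]
tcp_rot: [0.002, 0.304, 0.953, 0.001]
ft_force: [-0.1, -0.3, -0.4]
gripper_width: 0.699
grip_force: 0.0
```

jog_arm(
  rows=[
    [-0.7,0.8,0,0],
    [-0.7,0.8,0,0],
    [-0.7,0.8,0,0],
    [-0.7,0.8,0,0],
    [-0.7,0.8,0,0],
    [-0.7,0.8,0,0],
    [-0.7,0.8,0,0],
    [-0.7,0.8,0,0],
    [0,0,0,0],
    [0,0,0,0],
  ],
)

```text
t: 27.4
eef_pos: [0.4106, 0.2988, 0.2842]
tcp_rot: [0.0, 0.303, 0.953, -0.0]
ft_force: [0.1, -0.1, -0.4]
gripper_width: 0.697
grip_force: 0.0
```

```bash
python3 - <<'E'
from geo import *
q=np.load("q.npy"); b=r.read_camera("top"); cv2.imwrite("pics/h.png",b[:,:,::-1])
a=cv2.resize(cv2.imread("pics/top0.png")[:,:,::-1].copy(),(512,384),interpolation=cv2.INTER_AREA)
# crank grip: brightest-difference check of top at candidate angles, and image change along the keeper rail
for nm,I in(("before",a),("after",b)):
    g=cv2.GaussianBlur(cv2.cvtColor(I,cv2.COLOR_RGB2GRAY),(3,3),0)
    for x,z in((.047,.08),(.06,.06),(.06,.04),(.072,.05)):
        print(nm,x,z,[int(g[int(round(v)),int(round(u))]) for u,v in proj("top",W(q,np.array([(x,y,z) for y in np.arange(-.07,.13,.008)])))])
    cr=[(.04+.043*np.cos(t),.18+.043*np.sin(t),.129) for t in np.radians(np.arange(-120,20,10))]
    print(nm,"crank sat",[int(g[int(round(v)),int(round(u))]) for u,v in proj("top",W(q,np.array(cr)))])
E
python3 chk.py
```

```text
before 0.047 0.08 [177, 184, 175, 199, 185, 193, 199, 197, 189, 203, 202, 192, 192, 183, 187, 206, 197, 188, 140, 138, 144, 152, 148, 144, 169]
before 0.06 0.06 [145, 193, 187, 197, 194, 197, 194, 193, 196, 197, 194, 197, 194, 198, 194, 197, 198, 172, 78, 84, 87, 91, 105, 93, 158]
before 0.06 0.04 [166, 196, 186, 189, 188, 184, 187, 195, 189, 189, 187, 186, 189, 183, 193, 197, 192, 191, 122, 108, 99, 120, 124, 123, 148]
before 0.072 0.05 [121, 152, 155, 153, 154, 152, 150, 153, 153, 151, 153, 153, 153, 151, 150, 154, 133, 92, 91, 145, 170, 139, 154, 132, 158]
before crank sat [221, 184, 148, 130, 132, 208, 229, 225, 197, 144, 189, 210, 187, 181]
after 0.047 0.08 [178, 185, 175, 195, 182, 194, 193, 198, 188, 199, 199, 188, 168, 152, 160, 153, 153, 152, 149, 169, 165, 136, 82, 82, 156]
after 0.06 0.06 [147, 193, 189, 198, 196, 197, 195, 192, 196, 197, 194, 199, 196, 201, 195, 198, 200, 170, 141, 205, 203, 144, 82, 80, 87]
after 0.06 0.04 [168, 197, 187, 190, 187, 184, 186, 195, 189, 187, 187, 186, 192, 181, 193, 198, 178, 172, 143, 196, 201, 182, 87, 81, 114]
after 0.072 0.05 [121, 151
[... 176 characters left out ...]
 230, 230, 231, 199, 186]
px 1050
(np.float64(0.817), np.float64(0.0), np.float64(-3.0), np.float64(0.0), 0.006)
(np.float64(0.812), np.float64(0.004), np.float64(3.0), np.float64(0.0), 0)
(np.float64(0.809), np.float64(0.0), np.float64(6.0), np.float64(0.0), 0.006)
(np.float64(0.807), np.float64(-0.004), np.float64(-6.0), np.float64(0.0), 0.006)
(np.float64(0.806), np.float64(0.008), np.float64(3.0), np.float64(0.0), 0.006)
(np.float64(0.805), np.float64(0.004), np.float64(3.0), np.float64(0.0), 0.006)
home 0.7771129394166043
144 307 310 | 150 304 312 | 156 302 315 | 162 300 315 | 168 301 322 | 174 305 326 | 180 308 328 | 186 312 331 | 192 315 333 | 198 318 331 | 204 321 331 | 210 324 330 |
```

The bar now reaches about 22 mm over the tile's edge, the carriage sits against the stop block, and the tile hasn't moved. I'll hand the job in.

```bash
python3 -c "
from station import r;print(r.job_done())"
```

```text
the job is handed in; nothing more can be done
None
```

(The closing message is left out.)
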